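Feed a magnetised bolt through the tunnel demagnetiser with the push stick

ROBOT

A 6-joint arm with a two-finger parallel gripper is mounted at the origin on a cart in front of the work surface, level with it; the furniture and walls round the work are solid. World frame = base frame: x ahead of the robot, y to its left, z up, the work surface at z = 0. Lengths are in m, angles in rad, forces in N, time in s.
With the tool pointing down it reaches from about 0.425 to 0.95 m from the base axis. Payload 3.5 kg.
Tool frame: the origin (TCP) lies at the very end of the fingers, on their centre line; the grasp point (between the pads) lies 19 mm behind it; z points along the fingers, y is the line along which they close (so a half turn about z gives the same grasp; the last joint's range is limited). The gripper opens to 85 mm and grips with 20 to 120 N. Pads are 22 mm wide; open, the fingers measure 114 mm over their backs; the gripper's body (76 mm by 85 mm) begins 54 mm behind the grasp point. The pads swing forward as they close: fully open they stand 13 mm farther back than shut.
Start: joints at [0.983, 0.286, 1.577, -0, 1.279, -0.15], TCP at [0.286, 0.611, 0.231] pointing down, gripper open.
Joint ranges: [-2.77, 2.77], [-0.9, 2.22], [0.21, 2.48], [-1.53, 4.67], [0.24, 2.81], [-2.84, 2.84]. Speed limits (rad/s): [2.79, 2.79, 3.14, 3.14, 3.14, 3.14].

INTERFACE

Orientations are given as a unit quaternion [x, y, z, w].
In Python, from plant import ctrl, optics, sign_off gives the robot as it stands.
- The arm moves only by the shell command python3 -m creep 'ROWS' [FORCE]. ROWS is JSON, a list of rows, each an object of numbers: "x", "y", "z": the shift along the tool's x, y, z in mm; "rx", "ry", "rz": the turn, a rotation vector about the tool's x, y, z in degrees; "grip": the opening, from 0 (shut) to 1 (fully open). In form: [{"x": .., "y": .., "z": .., "rx": .., "ry": .., "rz": .., "grip": ..}, ...]. A call has exactly 10 rows; each row shifts and turns the commanded pose from where the row before left it, along the tool's axes as they then stand; what a row does not reach is not made up. A row lasts 1/12 s, in which the tool goes at most 41.7 mm and 7.16 degrees, less where a joint would pass 70% of its speed; a pose out of reach is approached as far as the arm can. A call with a gripper value outside its range is refused whole. The fingers move at their own pace and stop on an object; FORCE is the grip in N (left out, the last holds). Time passes only in rows, so rows that do not move let the fingers close, or fill a call up. It gives the time, the measured TCP pose, the force, the opening and the grip force at its end, in the units of the state.
- ctrl.get_state(): the state, without advancing time (a new reading comes with each control period).
- optics.read_camera(name): name is "side" or "top" or "wrist"; returns a dict with "color" (420x560x3 uint8, blue, green, red), "K" (3x3 intrinsics, pixels), "D" ([k1, k2, p1, p2, k3] as OpenCV has them; the pictures are not rectified), "R" (3x3) and "t" (3): a world point X has camera coordinates R X + t. Camera axes: x right, y down, z forward; pixel columns grow to the right and rows downward; lengths in m; the calibration is good to about 2 mm. A picture is of the moment at which its call begins. There is no depth.
- sign_off(): hands the job in; it is judged then, once.
The state is a dict: "time": time; "qpos": joint angles; "dq": joint speeds; "joint_efforts": joint torques, N m; "eef_pos": TCP position; "tcp_rot": TCP orientation; "contact_force": force on the tool from outside, world axes, zero at the start; "wrist_torque": the same for the moment, N m; "opening": opening from 0.0 (shut) to 1.0 (fully open); "finger_force": force on a finger pad.
Only numpy, scipy, OpenCV 4.12 (cv2) and the standard library are available. Lean on these libraries where they do the work, as an engineer would, in place of code of your own. Each camera call takes 0.05 s, during which the arm holds its last target. There are 200 camera calls.

TASK

The largest of the three hexagon bolts has become magnetised. Lay it lengthways between the guide strips on the infeed end of the demagnetiser bed (the open end, without the stop block), short of the tunnel, and let go of it; then take the wooden push stick by its handle and, keeping the hand out of the tunnel, push the bolt with the stick's nose right through and fully out of the far mouth. Draw the stick back out, lay it down on the cabinet top off the machine, and do not disturb the two smaller bolts and the welding magnet.

Things in the scene. Friction and masses are not known exactly. Their poses are not given: they have to be found in the camera images.
- tunnel (a point): Middle of the tunnel of a table-top demagnetiser (blue coil housing across a low bed): point on the bed's top, on its centre line, 30 mm above the cabinet top. x is the feed direction, y across, z up. Housing x -30 to +30, y -54 to +54 mm, its top 64 mm above the bed. Opening 46 mm wide, 44 mm high. The bed reaches x -155 to +150 mm; infeed end at -x.
- bolt_centre (a point): Largest of three hexagon bolts (27 x 70 x 24 mm; the others are 20 mm wide, under 60 long), loose on the cabinet top; point at its centre, 12 mm above what it lies on. Length along y, 35 mm each way; z up. About 27 mm wide at the head, 16 at the tip, 22 at the middle, to be gripped there. About 0.1 kg. Either end may go first.
- stick_handle (a point): Loose wooden push stick, 0.12 kg, standing on its sole; point in the middle of its upright handle block, 50 mm above the sole. x points along the blade to the nose, y across, z up. The block is 50 mm long, 22 wide (y), its top 72 mm above the sole. The blade, 22 mm wide and 18 high, runs along the sole from 15 mm behind this point to the nose 155 mm ahead of it.
- stick_nose (a point): Middle of the front face of the push stick's nose, 9 mm above the sole; the rubber-tipped nose is 24 mm wide and 18 mm high. Axes as for the handle.
- small_bolt_a (a point): Smaller hexagon bolt, 20 x 53 x 18 mm, leave alone; point at its centre, length along y.
- small_bolt_b (a point): Smaller hexagon bolt, 20 x 58 x 18 mm, leave alone; point at its centre, length along y.
- weld_magnet: Arrow-shaped welding magnet, 69 x 102 x 14 mm, leave alone; origin at the centre of its underside.
- bolt_0: The largest hexagon bolt itself (see point bolt_centre); origin at the centre of its underside.
- push_stick: The push stick itself (see point stick_handle); origin on its sole, 5 mm ahead of the handle point.
- demagnetiser: The demagnetiser, fixed; origin on the cabinet top under the tunnel point, same axes. Bed 84 mm wide. Two guide strips along the whole bed at y = +24 and -24 mm, 6 mm wide and 6 mm high, 42 mm apart inside. The infeed end is open; at the outfeed end a stop block, 14 mm high above the bed, stands across from x = 144 to 150 mm.

How it is judged:
On the way, in this order (a step that is already met when the one before it is completed fails the run):
1. the largest bolt lies between the guide strips on the infeed end, short of the tunnel, let go (x of bolt_centre in the frame of tunnel between -0.15 and -0.055 m and y of bolt_centre in the frame of tunnel between -0.018 and 0.018 m and z of bolt_centre in the frame of tunnel between 0 and 0.022 m and angle between the y axis of bolt_0 and the x axis of tunnel, either way round below 0.4 rad and contact force between the fingers and bolt_0 below 0.05 N), for 0.2 s.
2. the bolt is out of the far mouth with the stick's nose behind it in the tunnel (x of bolt_centre in the frame of tunnel above 0.06 m and y of bolt_centre in the frame of tunnel between -0.018 and 0.018 m and z of bolt_centre in the frame of tunnel between 0 and 0.022 m and x of stick_nose in the frame of tunnel between -0.03 and 0.09 m and y of stick_nose in the frame of tunnel between -0.025 and 0.025 m and z of stick_nose in the frame of tunnel below 0.044 m), for 0.1 s.
At the end, for the whole second after the job is handed in: The largest bolt rests between the guide strips on the outfeed end of the bed, its centre 60 to 130 mm past the middle of the tunnel and within 18 mm of the centre line; the push stick rests on the cabinet top, not touching the demagnetiser; both at rest (x of bolt_centre in the frame of tunnel between 0.06 and 0.13 m and y of bolt_centre in the frame of tunnel between -0.018 and 0.018 m and z of bolt_centre in the frame of tunnel between 0 and 0.022 m and contact force between push_stick and demagnetiser below 0.05 N and height (world z) of stick_handle between 0 and 0.056 m and height (world z) of stick_nose between 0 and 0.03 m and linear speed of each of bolt_0, push_stick below 0.02 m/s).
It fails at once if the fingers touch the bolt when it is in the tunnel or past it (x of bolt_centre in the frame of tunnel between -0.05 and 0.15 m and y of bolt_centre in the frame of tunnel between -0.03 and 0.03 m and z of bolt_centre in the frame of tunnel below 0.04 m and contact force between the fingers and bolt_0 above 0.5 N).
It fails at once if the hand enters the tunnel (x of the grasp point in the frame of tunnel between -0.03 and 0.03 m and y of the grasp point in the frame of tunnel between -0.025 and 0.025 m and z of the grasp point in the frame of tunnel below 0.044 m).
It fails at once if a smaller bolt or the welding magnet is moved by more than 30 mm (distance of any of small_bolt_a, small_bolt_b, weld_magnet from where it was at the start of the episode above 0.03 m).
It also fails if it takes over 54 s, if anything falls off the work surface, if the arm or the gripper's body presses on something with over 40 N, if the wrist force passes 120 N, or if a joint passes its speed limit or range.

## Working session

There is one attempt and no reset: what is moved stays moved. The work goes in short steps, Python scripts to look and compute and a shell command to move; the robot and the scene stay as the last step left them, time stands still between calls to the robot, and variables do not carry over. Pictures are saved under pics/ and viewed, at most 10 in all, crops included, and the job is handed in when it is done.

```bash
mkdir -p pics; ls; python3 - <<'E'
from plant import ctrl, optics
import cv2
print(ctrl.get_state())
for n in("top","side"):
    d=optics.read_camera(n); cv2.imwrite(f"pics/{n}0.png",cv2.resize(d["color"],(800,600),interpolation=cv2.INTER_CUBIC)); print(n,d["K"],d["D"],d["R"],d["t"])
E
```

```text
pics
{'time': 0.0, 'qpos': array([ 9.83028324e-01,  2.87225148e-01,  1.57820019e+00,  2.73570688e-06,
        1.27861157e+00, -1.50014479e-01]), 'dq': array([0.001051  , 0.00102742, 0.00012226, 0.00151727, 0.00060809,
       0.00188791]), 'joint_efforts': array([ 2.69381817e-04, -4.05976653e+01, -2.92633384e+01, -1.60385916e-04,
        5.80324559e-03, -3.81636909e-06]), 'eef_pos': array([0.28574204, 0.61079628, 0.22989497]), 'tcp_rot': array([ 2.17133545e-01,  9.76141143e-01, -1.13943904e-03, -4.41897469e-04]), 'contact_force': array([-1.49616051,  0.37044655,  0.55795352]), 'wrist_torque': array([ 0.03636471, -0.0038923 ,  0.03820173]), 'finger_force': 0.0, 'opening': 1.0000701085846881}
top [[493.97920486   0.         270.37605795]
 [  0.         493.97920486 213.68596668]
 [  0.           0.           1.        ]] [-0.16437277  0.          0.          0.          0.        ] [[ 0.00829052 -0.99992212  0.00932881]
 [-0.99873621 -0.00874243 -0.04949298]
 [ 0.04957069 -0.0089067  -0.9987309 ]] [-0.01176912  0.49387052  0.93373874]
side [[447.52451511   0.         276.07349438]
 [  0.         447.52451511 201.85828067]
 [  0.           0.           1.        ]] [-0.10023094  0.          0.          0.          0.        ] [[-0.98965044 -0.14263198  0.01575182]
 [-0.09858719  0.59604143 -0.7968784 ]
 [ 0.10427161 -0.79018398 -0.60393435]] [0.50079102 0.11364331 0.94324617]
```

View pics/top0.png

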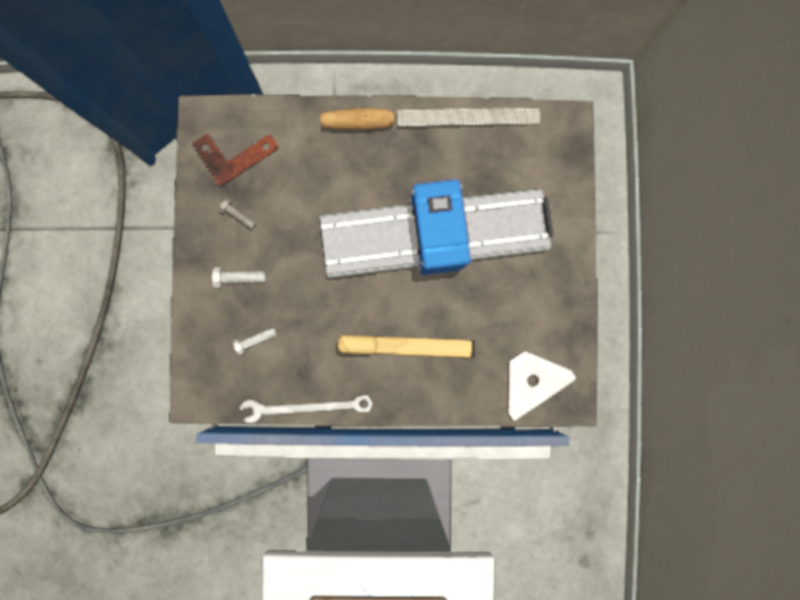

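View pics/side0.png

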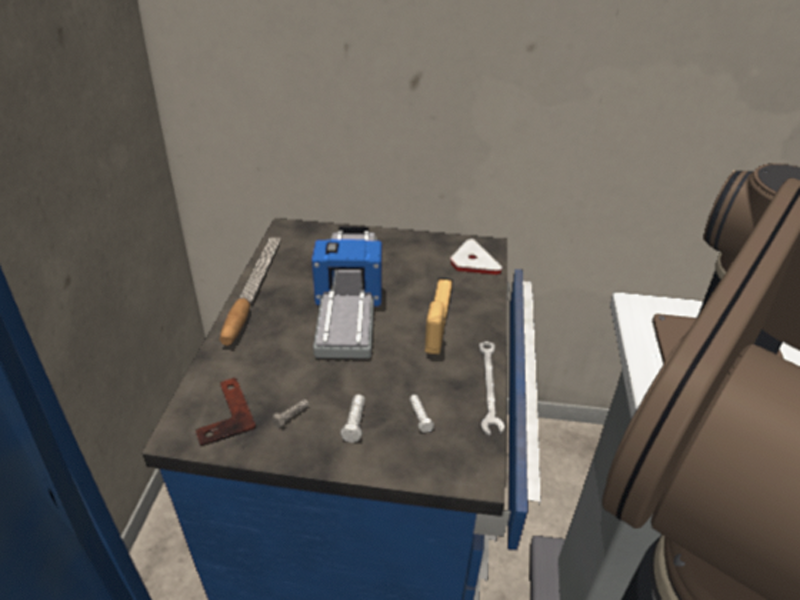

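The top view (800-px scale) shows the large bolt with its head at (213,277) and tip at (265,277). The stick's handle is at (340–377,346) and its nose at (473,348). The bed runs from (325,245) to (550,220), with its open infeed end on the left and the stop block on the right. The side view agrees. Next I'll take an enlarged crop.

```bash
cat > h.py <<'E'
import numpy as np, cv2
def ray(d,uv,z):
    p=cv2.undistortPoints(np.array(uv,float).reshape(-1,1,2),np.array(d["K"]),np.array(d["D"])).reshape(-1,2)
    R=np.array(d["R"]);c=-R.T@np.array(d["t"])
    v=np.c_[p,np.ones(len(p))]@R
    return c+v*((z-c[2])/v[:,2])[:,None]
E
python3 - <<'E'
from plant import optics
import cv2
d=optics.read_camera("top"); c=d["color"][122:262,142:392]
cv2.imwrite("pics/crop.png",cv2.resize(c,None,fx=3.2,fy=3.2,interpolation=cv2.INTER_CUBIC))
E
```

```text
(no output)
```

View pics/crop.png

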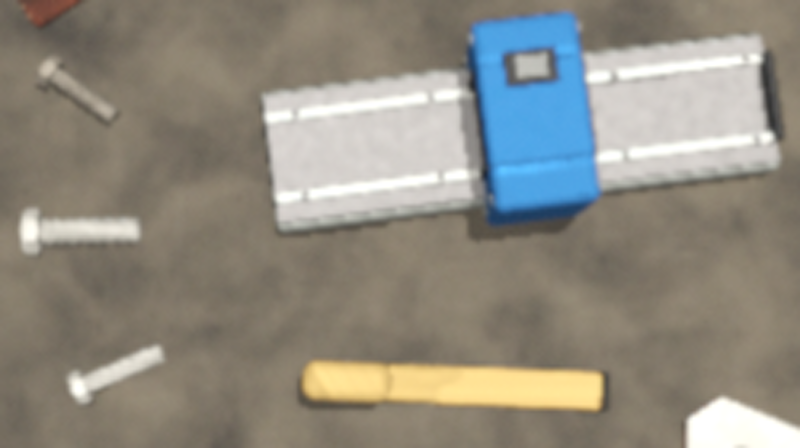

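The crop shows the bolt from its head at (20,231) to its tip at (140,230). The guide strips run (265,117)–(764,57) and (276,199)–(776,136). The stick's handle top runs from (303,381) to (387,382), and its nose is at (606,391).

```bash
python3 - <<'E'
from plant import optics,ctrl
import numpy as np
from h import ray
d=optics.read_camera("top")
P=lambda l,z: ray(d,np.array(l)/3.2+[142,122]-0.35,z)
b=P([[20,231],[140,230]],.012);print("bolt",b,b.mean(0),np.linalg.norm(b[1]-b[0]))
c=P([[263,93],[278,230],[762,36],[778,168]],.03);print("bed",c)
s=P([[265,117],[276,199],[764,57],[776,136]],.036);print("strips",s)
i=(s[0]+s[1])/2;o=(s[2]+s[3])/2;e=(c[0]+c[1])/2;f=(c[2]+c[3])/2
u=(f-e)/np.linalg.norm(f-e);print("len",np.linalg.norm(f-e),"tunnel",e+.155*u,f-.15*u,"dir",np.degrees(np.arctan2(u[1],u[0])),np.degrees(np.arctan2(*(o-i)[[1,0]])))
h=P([[303,381],[387,382]],.072);n=P([[606,391]],.009);print("handle",h,h.mean(0),"nose",n, np.degrees(np.arctan2(*(n[0]-h.mean(0))[[1,0]])),np.linalg.norm((n[0]-h.mean(0))[:2]))
print(P([[50,72],[112,118],[78,388],[160,352]],.009))
E
```

```text
bolt [[0.53035557 0.22981718 0.012     ]
 [0.53142013 0.15646592 0.012     ]] [0.53088785 0.19314155 0.012     ] 0.07335898632238609
bed [[ 0.61193011  0.08189342  0.03      ]
 [ 0.53041721  0.07177225  0.03      ]
 [ 0.65048048 -0.21652579  0.03      ]
 [ 0.57059578 -0.22529449  0.03      ]]
strips [[ 0.59657256  0.07995112  0.036     ]
 [ 0.54809826  0.0727403   0.036     ]
 [ 0.63643242 -0.21614586  0.036     ]
 [ 0.58893459 -0.22281941  0.036     ]]
len 0.3003338858087716 tunnel [ 0.59148936 -0.07683002  0.03      ] [ 0.59087777 -0.07220416  0.03      ] dir -82.4686278216507 -82.23333853936538
handle [[0.44201103 0.05351194 0.072     ]
 [0.44187529 0.00650693 0.072     ]] [0.44194316 0.03000944 0.072     ] nose [[ 0.43705263 -0.12476814  0.009     ]] -91.80978099237609 0.15485482476943407
[[0.628286   0.21465404 0.009     ]
 [0.59992683 0.17558327 0.009     ]
 [0.43596876 0.19311301 0.009     ]
 [0.45818675 0.14359031 0.009     ]]
```

```bash
cat > g.py <<'E'
# python3 g.py X Y Z yaw(deg of tool x): delta in tool axes
import sys,numpy as np
from plant import ctrl
from scipy.spatial.transform import Rotation as R
s=ctrl.get_state();r=R.from_quat(s["tcp_rot"]);a=list(map(float,sys.argv[1:]))
y=np.radians(a[3]);T=np.array([[np.cos(y),np.sin(y),0],[np.sin(y),-np.cos(y),0],[0,0,-1]])
print("shift if not turned",np.round(r.inv().apply(np.array(a[:3])-s["eef_pos"])*1e3,1),"in final axes",np.round(T.T@(np.array(a[:3])-s["eef_pos"])*1e3,1),"turn",np.round((r.inv()*R.from_matrix(T)).as_rotvec(degrees=True),2),"F",np.round(s["contact_force"],1),"t",s["time"],"open",round(s["opening"],3),"ff",s["finger_force"],"q",np.round(s["qpos"],2))
E
python3 -m creep '[{"x":-25,"y":-17,"z":8,"rz":6.4,"grip":0.6},{"x":-26.5,"y":-14,"z":8,"rz":6.4,"grip":0.6},{"x":-28,"y":-11,"z":8,"rz":6.4,"grip":0.6},{"x":-29,"y":-8,"z":8,"rz":6.4,"grip":0.6},{"x":-30,"y":-5,"z":8,"rz":6.4,"grip":0.6},{"x":-30,"y":-1,"z":8,"rz":6.4,"grip":0.6},{"x":-30,"y":2,"z":8,"rz":6.4,"grip":0.6},{"x":-29.5,"y":5,"z":8,"rz":6.4,"grip":0.6},{"x":-29,"y":9,"z":8,"rz":6.4,"grip":0.6},{"x":-27.5,"y":12,"z":8,"rz":6.4,"grip":0.6}]' 60; python3 g.py .531 .193 .10 90.8
```

```text
shift if not turned [-399.2 -274.5  130.8] in final axes [-421.4  239.2  130.4] turn [-8.000e-02  4.000e-02  6.411e+01] F [-0.3 -0.7 -0.6] t 0.2 open 1.0 ff 0.0 q [ 0.98  0.29  1.58  0.    1.28 -0.15]$[0]: bad value
```

All the keys must be given.

```bash
python3 -m creep '[{"x":-25,"y":-17,"z":8,"rx":0,"ry":0,"rz":6.4,"grip":0.6},{"x":-26.5,"y":-14,"z":8,"rx":0,"ry":0,"rz":6.4,"grip":0.6},{"x":-28,"y":-11,"z":8,"rx":0,"ry":0,"rz":6.4,"grip":0.6},{"x":-29,"y":-8,"z":8,"rx":0,"ry":0,"rz":6.4,"grip":0.6},{"x":-30,"y":-5,"z":8,"rx":0,"ry":0,"rz":6.4,"grip":0.6},{"x":-30,"y":-1,"z":8,"rx":0,"ry":0,"rz":6.4,"grip":0.6},{"x":-30,"y":2,"z":8,"rx":0,"ry":0,"rz":6.4,"grip":0.6},{"x":-29.5,"y":5,"z":8,"rx":0,"ry":0,"rz":6.4,"grip":0.6},{"x":-29,"y":9,"z":8,"rx":0,"ry":0,"rz":6.4,"grip":0.6},{"x":-27.5,"y":12,"z":8,"rx":0,"ry":0,"rz":6.4,"grip":0.6}]' 60; python3 g.py .531 .193 .10 90.8
```

```text
time: 1.03
eef_pos: [0.4394, 0.3505, 0.1509]
tcp_rot: [0.703, 0.711, -0.0, 0.0]
contact_force: [0.7, -0.8, -0.9]
opening: 0.601
finger_force: 0.0
shift if not turned [-158.4   89.9   50.9] in final axes [-158.7   89.3   50.9] turn [ 0.   0.  -0.2] F [ 0.7 -0.8 -0.9] t 1.0333 open 0.601 ff 0.0 q [ 0.49  0.12  1.93 -0.    1.1   0.48]
```

```bash
python3 -m creep '[{"x":-20,"y":11,"z":5,"rx":0,"ry":0,"rz":0,"grip":0.6},{"x":-20,"y":11,"z":5,"rx":0,"ry":0,"rz":0,"grip":0.6},{"x":-20,"y":11,"z":5,"rx":0,"ry":0,"rz":0,"grip":0.6},{"x":-20,"y":11,"z":5,"rx":0,"ry":0,"rz":0,"grip":0.6},{"x":-20,"y":11,"z":5,"rx":0,"ry":0,"rz":0,"grip":0.6},{"x":-20,"y":11,"z":5,"rx":0,"ry":0,"rz":0,"grip":0.6},{"x":-20,"y":12,"z":5,"rx":0,"ry":0,"rz":0,"grip":0.6},{"x":-18,"y":12,"z":5,"rx":0,"ry":0,"rz":0,"grip":0.6},{"x":0,"y":0,"z":0,"rx":0,"ry":0,"rz":0,"grip":0.6},{"x":0,"y":0,"z":0,"rx":0,"ry":0,"rz":0,"grip":0.6}]' 60; python3 g.py .531 .193 .01 90.8; python3 - <<'E'
from plant import optics
import cv2
d=optics.read_camera("wrist");cv2.imwrite("pics/w1.png",d["color"])
E
```

```text
time: 1.87
eef_pos: [0.5316, 0.1946, 0.1109]
tcp_rot: [0.702, 0.712, -0.0, -0.0]
contact_force: [0.3, 0.6, -0.1]
opening: 0.602
finger_force: 0.0
shift if not turned [ -1.6  -0.5 100.9] in final axes [ -1.6  -0.6 100.9] turn [-0.07 -0.01 -0.01] F [ 0.3  0.6 -0.1] t 1.8667 open 0.602 ff 0.0 q [0.17 0.18 1.94 0.   1.02 0.16]
```

View pics/w1.png

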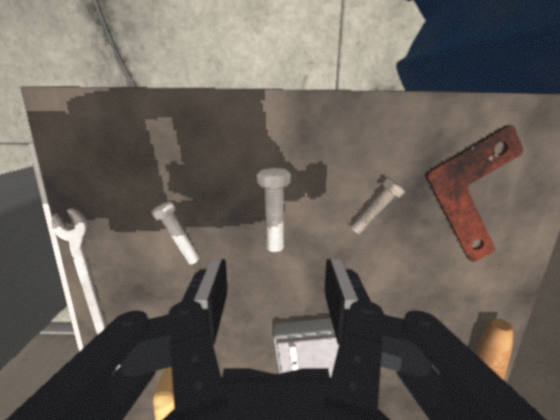

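The wrist view shows the bolt's head at (273,172) and its tip at (276,250), centred between the fingers (columns 220 and 332). I'll check it by calibration.

```bash
python3 - <<'E'
from plant import optics
from h import ray
d=optics.read_camera("wrist");p=ray(d,[[273,169],[276,251]],.014);print(p,p.mean(0))
E
```

```text
[[0.52924941 0.23225721 0.014     ]
 [0.53269733 0.16001969 0.014     ]] [0.53097337 0.19613845 0.014     ]
```

```bash
python3 -m creep '[{"x":0,"y":0,"z":18,"rx":0,"ry":0,"rz":0.5,"grip":0.6},{"x":0,"y":0,"z":18,"rx":0,"ry":0,"rz":0.5,"grip":0.6},{"x":0,"y":0,"z":18,"rx":0,"ry":0,"rz":0,"grip":0.6},{"x":0,"y":0,"z":18,"rx":0,"ry":0,"rz":0,"grip":0.6},{"x":0,"y":0,"z":18,"rx":0,"ry":0,"rz":0,"grip":0.6},{"x":0,"y":0,"z":11,"rx":0,"ry":0,"rz":0,"grip":0.6},{"x":0,"y":0,"z":0,"rx":0,"ry":0,"rz":0,"grip":0.4},{"x":0,"y":0,"z":0,"rx":0,"ry":0,"rz":0,"grip":0.1},{"x":0,"y":0,"z":0,"rx":0,"ry":0,"rz":0,"grip":0.1},{"x":0,"y":0,"z":0,"rx":0,"ry":0,"rz":0,"grip":0.1}]' 60; python3 g.py .577 .020 .10 97.6
```

```text
time: 2.8
eef_pos: [0.5323, 0.1957, 0.0115]
tcp_rot: [0.708, 0.707, 0.001, 0.001]
contact_force: [0.0, 0.9, -1.3]
opening: 0.225
finger_force: 57.6
shift if not turned [-175.6   45.1  -88.4] in final axes [-180.1   21.1  -88.5] turn [ 0.12 -0.02 -7.67] F [ 0.   0.9 -1.3] t 2.8 open 0.225 ff 57.589417466078885 q [0.17 0.33 1.97 0.   0.84 0.17]
```

```bash
python3 -m creep '[{"x":0,"y":0,"z":-25,"rx":0,"ry":0,"rz":0,"grip":0.1},{"x":0,"y":0,"z":-25,"rx":0,"ry":0,"rz":0,"grip":0.1},{"x":-24,"y":6,"z":-20,"rx":0,"ry":0,"rz":0,"grip":0.1},{"x":-30,"y":8,"z":-18,"rx":0,"ry":0,"rz":0,"grip":0.1},{"x":-30,"y":8,"z":0,"rx":0,"ry":0,"rz":0,"grip":0.1},{"x":-30,"y":8,"z":0,"rx":0,"ry":0,"rz":0,"grip":0.1},{"x":-30,"y":8,"z":0,"rx":0,"ry":0,"rz":0,"grip":0.1},{"x":-32,"y":7,"z":0,"rx":0,"ry":0,"rz":-4,"grip":0.1},{"x":0,"y":0,"z":0,"rx":0,"ry":0,"rz":-3.7,"grip":0.1},{"x":0,"y":0,"z":0,"rx":0,"ry":0,"rz":0,"grip":0.1}]' 60; python3 g.py .578 .020 .0415 97.6;  python3 - <<'E'
from plant import optics
import cv2
d=optics.read_camera("wrist");cv2.imwrite("pics/w2.png",d["color"])
E
```

```text
time: 3.63
eef_pos: [0.5771, 0.0174, 0.0994]
tcp_rot: [0.659, 0.752, 0.001, 0.001]
contact_force: [-0.1, 0.2, -2.3]
opening: 0.223
finger_force: 58.0
shift if not turned [ 2.5  1.1 57.9] in final axes [ 2.5  1.3 57.9] turn [ 0.1   0.02 -0.11] F [-0.1  0.2 -2.3] t 3.6333 open 0.223 ff 57.96386167683522 q [-0.15  0.22  1.92  0.    1.   -0.28]
```

View pics/w2.png

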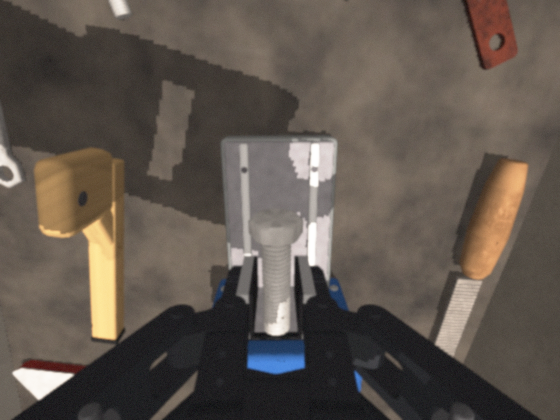

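The wrist view shows the bolt held straight (head 276,225). The bed's infeed corners are at (222,139) and (336,139). The strips run (244,170)–(248,250) and (315,150)–(311,255).

```bash
python3 - <<'E'
from plant import optics
from h import ray
import numpy as np
d=optics.read_camera("wrist");p=ray(d,[[222,139],[336,139]],.03);s=ray(d,[[244,170],[248,250],[315,150],[311,255]],.036);print(p,p.mean(0));print(s)
for k in(0,2):
  v=s[k+1]-s[k];print(np.degrees(np.arctan2(v[1],v[0])))
u=np.array([np.cos(np.radians(-82.3)),np.sin(np.radians(-82.3))]);n=np.array([-u[1],u[0]])
print("tunnel",p.mean(0)[:2]+.155*u,"lateral offs of strips from est (.591,-.0745):",(s[:,:2]-[.591,-.0745])@n,"tcp",(np.array([.5771,.0174])-[.591,-.0745])@n)
E
```

```text
[[0.53328174 0.07660047 0.03      ]
 [0.61012058 0.08657397 0.03      ]] [0.57170116 0.08158722 0.03      ]
[[ 0.55062118  0.0585652   0.036     ]
 [ 0.55935254 -0.0012916   0.036     ]
 [ 0.59634804  0.07814885  0.036     ]
 [ 0.60667453  0.00064608  0.036     ]]
-81.7007461595997
-82.41059766008442
tunnel [ 0.59246902 -0.07201518] lateral offs of strips from est (.591,-.0745): [-0.02218584 -0.02155318  0.02575265  0.02560173] tcp -0.0014613360360951969
```

```bash
python3 -m creep '[{"x":1,"y":1.5,"z":12,"rx":0,"ry":0,"rz":0,"grip":0.1},{"x":1,"y":1,"z":14,"rx":0,"ry":0,"rz":0,"grip":0.1},{"x":0,"y":0,"z":14,"rx":0,"ry":0,"rz":0,"grip":0.1},{"x":0,"y":0,"z":10,"rx":0,"ry":0,"rz":0,"grip":0.1},{"x":0,"y":0,"z":5,"rx":0,"ry":0,"rz":0,"grip":0.1},{"x":0,"y":0,"z":2.5,"rx":0,"ry":0,"rz":0,"grip":0.1},{"x":0,"y":0,"z":0,"rx":0,"ry":0,"rz":0,"grip":0.1},{"x":0,"y":0,"z":0,"rx":0,"ry":0,"rz":0,"grip":0.4},{"x":0,"y":0,"z":0,"rx":0,"ry":0,"rz":0,"grip":0.5},{"x":0,"y":0,"z":0,"rx":0,"ry":0,"rz":0,"grip":0.5}]' 60; python3 g.py .442 .030 .16 88.2
```

```text
time: 4.57
eef_pos: [0.579, 0.0217, 0.0412]
tcp_rot: [0.659, 0.753, 0.0, 0.001]
contact_force: [-0.5, -0.0, -0.8]
opening: 0.499
finger_force: 0.0
shift if not turned [  26.4 -134.5 -119. ] in final axes [   4.  -137.2 -118.8] turn [0.08 0.02 9.42] F [-0.5 -0.  -0.8] t 4.5667 open 0.499 ff 0.0 q [-0.14  0.31  1.93 -0.    0.9  -0.27]
```

```bash
python3 -m creep '[{"x":0,"y":0,"z":-20,"rx":0,"ry":0,"rz":0,"grip":0.5},{"x":0,"y":0,"z":-30,"rx":0,"ry":0,"rz":0,"grip":0.5},{"x":0,"y":0,"z":-30,"rx":0,"ry":0,"rz":0,"grip":0.6},{"x":5,"y":-27,"z":-28,"rx":0,"ry":0,"rz":0,"grip":0.6},{"x":5,"y":-27,"z":0,"rx":0,"ry":0,"rz":0,"grip":0.6},{"x":5,"y":-27,"z":0,"rx":0,"ry":0,"rz":0,"grip":0.6},{"x":5,"y":-27,"z":0,"rx":0,"ry":0,"rz":0,"grip":0.6},{"x":6,"y":-26,"z":0,"rx":0,"ry":0,"rz":4.7,"grip":0.6},{"x":0,"y":0,"z":0,"rx":0,"ry":0,"rz":4.7,"grip":0.6},{"x":0,"y":0,"z":0,"rx":0,"ry":0,"rz":0,"grip":0.6}]' 60; python3 g.py .442 .030 .033 88.2;  python3 - <<'E'
from plant import optics
import cv2,numpy as np
d=optics.read_camera("wrist");e=optics.read_camera("top")
cv2.imwrite("pics/w3.png",np.vstack([d["color"][:, :],cv2.resize(e["color"][130:210,160:440],None,fx=2,fy=2,interpolation=cv2.INTER_CUBIC)]))
E
```

```text
time: 5.4
eef_pos: [0.4412, 0.0298, 0.1489]
tcp_rot: [0.719, 0.696, 0.0, 0.0]
contact_force: [1.2, 0.4, -0.3]
opening: 0.601
finger_force: 0.0
shift if not turned [  0.2   0.7 115.9] in final axes [  0.2   0.8 115.9] turn [ 0.06  0.01 -0.06] F [ 1.2  0.4 -0.3] t 5.4 open 0.601 ff 0.0 q [-0.16 -0.16  2.2  -0.    1.1  -0.13]
```

View pics/w3.png

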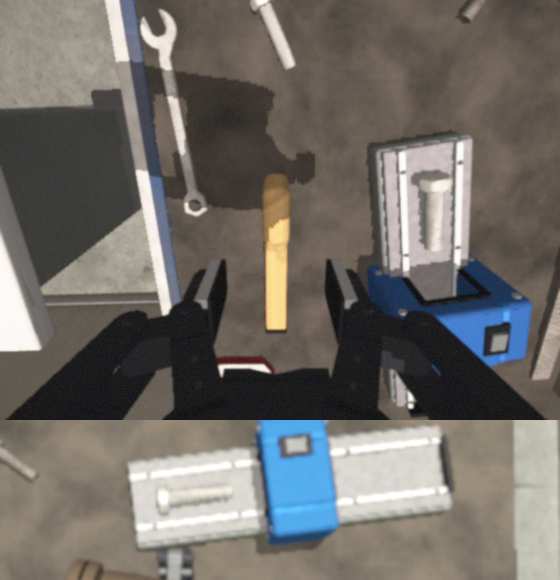

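The bolt lies straight and centred between the strips. The stick's handle top runs from (276,176) to (277,241), and its nose is at (276,330), centred between the fingers.

```bash
python3 - <<'E'
from plant import optics
from h import ray
import numpy as np
d=optics.read_camera("wrist");h=ray(d,[[276,175],[277.5,241]],.072);n=ray(d,[[276,330]],.018)
print(h,h.mean(0),n);v=n[0]-h.mean(0);print(np.degrees(np.arctan2(v[1],v[0])),np.linalg.norm(v[:2]))
b=ray(d,[[435,179],[435,250]],.042);print(b,b.mean(0))
E
```

```text
[[0.44501403 0.06586278 0.072     ]
 [0.44463109 0.01271376 0.072     ]] [0.44482256 0.03928827 0.072     ] [[ 0.43965826 -0.11983235  0.018     ]]
-91.8588986751922 0.15920440179051007
[[ 0.57830567  0.05175762  0.042     ]
 [ 0.58758192 -0.01469982  0.042     ]] [0.5829438 0.0185289 0.042    ]
```

```bash
python3 -m creep '[{"x":4,"y":2,"z":20,"rx":0,"ry":0,"rz":0,"grip":0.6},{"x":0,"y":0,"z":25,"rx":0,"ry":0,"rz":0,"grip":0.6},{"x":0,"y":0,"z":25,"rx":0,"ry":0,"rz":0,"grip":0.6},{"x":0,"y":0,"z":25,"rx":0,"ry":0,"rz":0,"grip":0.6},{"x":0,"y":0,"z":15,"rx":0,"ry":0,"rz":0,"grip":0.6},{"x":0,"y":0,"z":7,"rx":0,"ry":0,"rz":0,"grip":0.6},{"x":0,"y":0,"z":0,"rx":0,"ry":0,"rz":0,"grip":0.4},{"x":0,"y":0,"z":0,"rx":0,"ry":0,"rz":0,"grip":0.1},{"x":0,"y":0,"z":0,"rx":0,"ry":0,"rz":0,"grip":0.1},{"x":0,"y":0,"z":0,"rx":0,"ry":0,"rz":0,"grip":0.1}]' 100; python3 g.py .552 .220 .12 97.7
```

```text
time: 6.38
eef_pos: [0.4456, 0.0334, 0.0331]
tcp_rot: [0.718, 0.696, 0.001, 0.001]
contact_force: [0.7, 0.4, -0.0]
opening: 0.242
finger_force: 97.3
shift if not turned [189.8 100.8 -86.7] in final axes [170.7 130.5 -86.9] turn [ 0.15  0.03 -9.47] F [ 0.7  0.4 -0. ] t 6.3833 open 0.242 ff 97.33088423497975 q [-0.15  0.06  2.25  0.    0.83 -0.12]
```

```bash
python3 -m creep '[{"x":0,"y":0,"z":-18,"rx":0,"ry":0,"rz":0,"grip":0.1},{"x":0,"y":0,"z":-25,"rx":0,"ry":0,"rz":0,"grip":0.1},{"x":0,"y":0,"z":-30,"rx":0,"ry":0,"rz":0,"grip":0.1},{"x":20,"y":5,"z":-27,"rx":0,"ry":0,"rz":0,"grip":0.1},{"x":33,"y":17,"z":0,"rx":0,"ry":0,"rz":0,"grip":0.1},{"x":33,"y":18,"z":0,"rx":0,"ry":0,"rz":0,"grip":0.1},{"x":33,"y":18,"z":0,"rx":0,"ry":0,"rz":0,"grip":0.1},{"x":33,"y":18,"z":0,"rx":0,"ry":0,"rz":0,"grip":0.1},{"x":30,"y":18,"z":0,"rx":0,"ry":0,"rz":0,"grip":0.1},{"x":17,"y":6,"z":0,"rx":0,"ry":0,"rz":0,"grip":0.1}]' 100; python3 g.py .551 .229 .066 97.7
```

```text
time: 7.22
eef_pos: [0.5528, 0.2324, 0.1333]
tcp_rot: [0.717, 0.697, 0.002, 0.001]
contact_force: [-0.3, -0.3, -0.8]
opening: 0.246
finger_force: 97.8
shift if not turned [-3.6 -2.  67.3] in final axes [-3.2 -2.3 67.3] turn [ 0.24 -0.08 -9.38] F [-0.3 -0.3 -0.8] t 7.2167 open 0.246 ff 97.75260739261284 q [0.23 0.22 1.85 0.   1.07 0.26]
```

```bash
python3 -m creep '[{"x":-2,"y":-2,"z":0,"rx":0,"ry":0,"rz":-3,"grip":0.1},{"x":0,"y":0,"z":0,"rx":0,"ry":0,"rz":-3.4,"grip":0.1},{"x":0,"y":0,"z":8,"rx":0,"ry":0,"rz":-3,"grip":0.1},{"x":0,"y":0,"z":12,"rx":0,"ry":0,"rz":0,"grip":0.1},{"x":0,"y":0,"z":12,"rx":0,"ry":0,"rz":0,"grip":0.1},{"x":0,"y":0,"z":12,"rx":0,"ry":0,"rz":0,"grip":0.1},{"x":0,"y":0,"z":8,"rx":0,"ry":0,"rz":0,"grip":0.1},{"x":0,"y":0,"z":0,"rx":0,"ry":0,"rz":0,"grip":0.1},{"x":0,"y":0,"z":0,"rx":0,"ry":0,"rz":0,"grip":0.1},{"x":0,"y":0,"z":0,"rx":0,"ry":0,"rz":0,"grip":0.1}]' 100; python3 g.py .551 .229 .066 97.7;  python3 - <<'E'
from plant import optics
import cv2,numpy as np
d=optics.read_camera("side");e=optics.read_camera("top")
z=lambda c:cv2.resize(c,None,fx=4,fy=4,interpolation=cv2.INTER_CUBIC)
cv2.imwrite("pics/w4.png",np.vstack([z(d["color"][150:220,200:390]),z(e["color"][120:195,170:360])]))
E
```

```text
time: 8.05
eef_pos: [0.5488, 0.2274, 0.0801]
tcp_rot: [0.659, 0.752, 0.0, 0.0]
contact_force: [-0.1, -0.8, -0.9]
opening: 0.243
finger_force: 97.8
shift if not turned [ 1.3  2.4 14.1] in final axes [ 1.3  2.4 14.1] turn [ 0.03 -0.   -0.1 ] F [-0.1 -0.8 -0.9] t 8.05 open 0.243 ff 97.8032721276395 q [ 0.22  0.28  1.88 -0.    0.98  0.09]
```

View pics/w4.png

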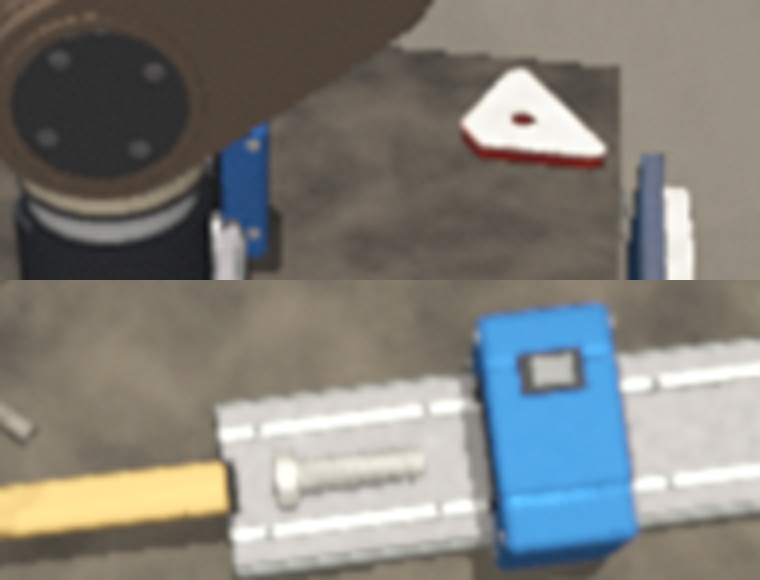

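The stick's nose is at crop (231,487), just over the bed's end. The bolt's head is at (275–300,480) and its tip at (424,462), and both lie on one line.

```bash
python3 - <<'E'
from plant import optics
from h import ray
import numpy as np
d=optics.read_camera("top")
T=np.array([.592,-.073]);a=np.radians(-82.3);u=np.array([np.cos(a),np.sin(a)]);n=np.array([-u[1],u[0]])
def f(nm,p,z):
    q=ray(d,np.array([p])/4+[170,50]-.37,z)[0,:2]-T;print(nm,q@u,q@n)
f("nose",[231,487],.065);f("blade0",[5,513],.065);f("head",[275,481],.043);f("tip",[424,462],.042)
f("strU",[230,435],.036);f("strL",[240,534],.036);f("strU2",[470,405],.036);f("strL2",[490,503],.036)
q=np.array([.5488,.2274])-T;print("tcp",q@u,q@n)
E
```

```text
nose -0.14670914045573538 -0.004688144862560974
blade0 -0.2507638846140428 -0.003247778212455197
head -0.12734389188950812 -0.0013080853580631484
tip -0.05729792583376805 -0.000997873513512695
strU -0.1460071800073761 0.02406600170607882
strL -0.1469262584321246 -0.023065418833675196
strU2 -0.03211536678868598 0.024097009497252662
strL2 -0.028775684146530013 -0.023215861727712377
tcp -0.30347955640440705 -0.002561024128025972
```

```bash
python3 -m creep '[{"x":0,"y":2,"z":3,"rx":0,"ry":0,"rz":-0.7,"grip":0.1},{"x":0,"y":2,"z":5,"rx":0,"ry":0,"rz":0,"grip":0.1},{"x":0,"y":0,"z":3,"rx":0,"ry":0,"rz":0,"grip":0.1},{"x":0,"y":0,"z":2,"rx":0,"ry":0,"rz":0,"grip":0.1},{"x":-5,"y":0,"z":0,"rx":0,"ry":0,"rz":0,"grip":0.1},{"x":-8,"y":0,"z":0,"rx":0,"ry":0,"rz":0,"grip":0.1},{"x":-8,"y":0,"z":0,"rx":0,"ry":0,"rz":0,"grip":0.1},{"x":-8,"y":0,"z":0,"rx":0,"ry":0,"rz":0,"grip":0.1},{"x":-8,"y":0,"z":0,"rx":0,"ry":0,"rz":0,"grip":0.1},{"x":-8,"y":0,"z":0,"rx":0,"ry":0,"rz":0,"grip":0.1}]' 100; python3 g.py .57632 .04295 .067 97.7;  python3 - <<'E'
from plant import optics
import cv2,numpy as np
e=optics.read_camera("top")
z=lambda c:cv2.resize(c,None,fx=4,fy=4,interpolation=cv2.INTER_CUBIC)
cv2.imwrite("pics/w5.png",z(e["color"][120:195,170:360]))
E
```

```text
time: 9.03
eef_pos: [0.559, 0.1824, 0.0669]
tcp_rot: [0.654, 0.756, 0.0, -0.0]
contact_force: [0.5, -0.4, -1.5]
opening: 0.244
finger_force: 97.8
shift if not turned [-1.405e+02 -3.000e+00 -1.000e-01] in final axes [-1.405e+02 -1.600e+00 -1.000e-01] turn [ 0.   -0.01  0.58] F [ 0.5 -0.4 -1.5] t 9.0333 open 0.244 ff 97.751087048091 q [ 0.14  0.29  1.9   0.    0.95 -0.  ]
```

View pics/w5.png

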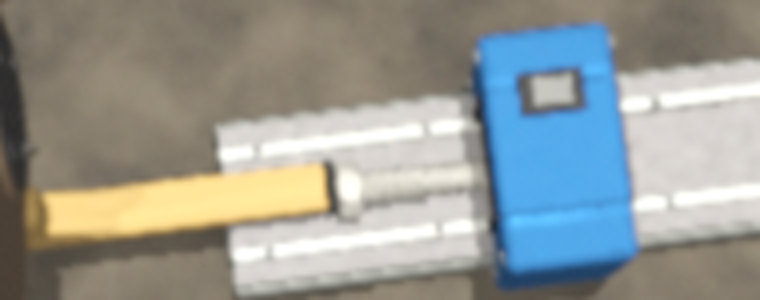

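The stick's nose (333,187) is pressing on the bolt's head. The bolt is straight and its tip is at the mouth (482,178).

```bash
python3 -m creep '[{"x":-8,"y":-0.2,"z":0,"rx":0,"ry":0,"rz":0,"grip":0.1},{"x":-8,"y":-0.2,"z":0,"rx":0,"ry":0,"rz":0,"grip":0.1},{"x":-8,"y":-0.2,"z":0,"rx":0,"ry":0,"rz":0,"grip":0.1},{"x":-8,"y":-0.2,"z":0,"rx":0,"ry":0,"rz":0,"grip":0.1},{"x":-8,"y":-0.2,"z":0,"rx":0,"ry":0,"rz":0,"grip":0.1},{"x":-8,"y":-0.2,"z":0,"rx":0,"ry":0,"rz":0,"grip":0.1},{"x":-8,"y":-0.2,"z":0,"rx":0,"ry":0,"rz":0,"grip":0.1},{"x":-8,"y":-0.2,"z":0,"rx":0,"ry":0,"rz":0,"grip":0.1},{"x":-8,"y":-0.2,"z":0,"rx":0,"ry":0,"rz":0,"grip":0.1},{"x":-8,"y":-0.2,"z":0,"rx":0,"ry":0,"rz":0,"grip":0.1}]' 100; python3 g.py .57632 .04295 .067 97.7; python3 -m creep '[{"x":-8,"y":-0.1,"z":0,"rx":0,"ry":0,"rz":0,"grip":0.1},{"x":-8,"y":-0.1,"z":0,"rx":0,"ry":0,"rz":0,"grip":0.1},{"x":-8,"y":-0.1,"z":0,"rx":0,"ry":0,"rz":0,"grip":0.1},{"x":-8,"y":-0.1,"z":0,"rx":0,"ry":0,"rz":0,"grip":0.1},{"x":-8,"y":-0.1,"z":0,"rx":0,"ry":0,"rz":0,"grip":0.1},{"x":-7,"y":-0.1,"z":0,"rx":0,"ry":0,"rz":0,"grip":0.1},{"x":-6,"y":0,"z":0,"rx":0,"ry":0,"rz":0,"grip":0.1},{"x":-4,"y":0,"z":0,"rx":0,"ry":0,"rz":0,"grip":0.1},{"x":0,"y":0,"z":0,"rx":0,"ry":0,"rz":0,"grip":0.1},{"x":0,"y":0,"z":0,"rx":0,"ry":0,"rz":0,"grip":0.1}]' 100; python3 g.py .57632 .04295 .067 97.7;  python3 - <<'E'
from plant import optics
import cv2,numpy as np
e=optics.read_camera("top")
z=lambda c:cv2.resize(c,None,fx=4,fy=4,interpolation=cv2.INTER_CUBIC)
cv2.imwrite("pics/w6.png",z(e["color"][120:195,210:400]))
E
```

```text
time: 9.92
eef_pos: [0.5686, 0.1032, 0.0669]
tcp_rot: [0.654, 0.757, 0.0, 0.0]
contact_force: [-0.3, 1.7, 0.1]
opening: 0.242
finger_force: 97.9
shift if not turned [-60.7  -1.1  -0.1] in final axes [-60.7  -0.4  -0.1] turn [ 0.   -0.    0.61] F [-0.3  1.7  0.1] t 9.9167 open 0.242 ff 97.8948857425712 q [ 0.    0.27  1.93  0.    0.95 -0.14]
time: 10.75
eef_pos: [0.5761, 0.047, 0.0666]
tcp_rot: [0.654, 0.756, -0.0, -0.0]
contact_force: [-0.4, 0.2, -1.2]
opening: 0.248
finger_force: 97.8
shift if not turned [-4.1 -0.3 -0.4] in final axes [-4.1 -0.3 -0.4] turn [-0.02  0.02  0.6 ] F [-0.4  0.2 -1.2] t 10.75 open 0.248 ff 97.83768913010135 q [-0.09  0.27  1.93 -0.    0.95 -0.24]
```

View pics/w6.png

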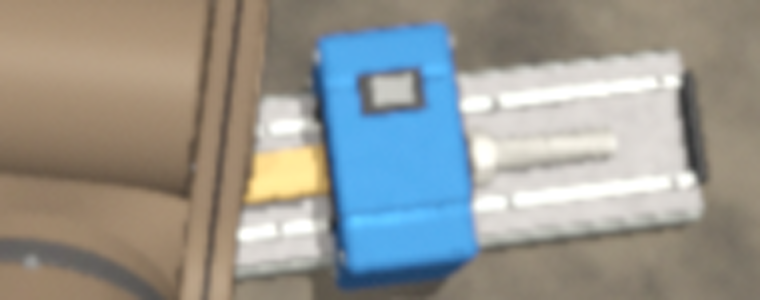

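The bolt is fully out of the far mouth: its tip is at (617,143), about 33 mm short of the stop, so its centre is at about +76 mm and on the centre line. Now I'll draw the stick back.

```bash
python3 -m creep '[{"x":8,"y":0.1,"z":0,"rx":0,"ry":0,"rz":0,"grip":0.1},{"x":16,"y":0.1,"z":0,"rx":0,"ry":0,"rz":0,"grip":0.1},{"x":22,"y":0.2,"z":0,"rx":0,"ry":0,"rz":0,"grip":0.1},{"x":24,"y":0.3,"z":0,"rx":0,"ry":0,"rz":0,"grip":0.1},{"x":25,"y":0.3,"z":0,"rx":0,"ry":0,"rz":0,"grip":0.1},{"x":25,"y":0.3,"z":0,"rx":0,"ry":0,"rz":0,"grip":0.1},{"x":25,"y":0.3,"z":0,"rx":0,"ry":0,"rz":0,"grip":0.1},{"x":25,"y":0.3,"z":0,"rx":0,"ry":0,"rz":0,"grip":0.1},{"x":20,"y":0.3,"z":-10,"rx":0,"ry":0,"rz":0,"grip":0.1},{"x":10,"y":0,"z":-25,"rx":0,"ry":0,"rz":0,"grip":0.1}]' 100; python3 g.py .445 .035 .115 88.2
```

```text
time: 11.63
eef_pos: [0.5452, 0.2479, 0.0978]
tcp_rot: [0.653, 0.757, -0.003, -0.003]
contact_force: [-0.2, 0.2, -1.7]
opening: 0.248
finger_force: 97.8
shift if not turned [-195.9 -130.6  -16. ] in final axes [-216.   -93.4  -17.2] turn [-0.51  0.06 10.27] F [-0.2  0.2 -1.7] t 11.6333 open 0.248 ff 97.81307710334659 q [0.26 0.27 1.86 0.   1.02 0.11]
```

```bash
python3 -m creep '[{"x":-10,"y":-15,"z":-10,"rx":0,"ry":0,"rz":0,"grip":0.1},{"x":-25,"y":-22,"z":-6,"rx":0,"ry":0,"rz":0,"grip":0.1},{"x":-28,"y":-22,"z":0,"rx":0,"ry":0,"rz":0,"grip":0.1},{"x":-30,"y":-20,"z":0,"rx":0,"ry":0,"rz":0,"grip":0.1},{"x":-30,"y":-18,"z":0,"rx":0,"ry":0,"rz":0,"grip":0.1},{"x":-30,"y":-15,"z":0,"rx":0,"ry":0,"rz":0,"grip":0.1},{"x":-28,"y":-12,"z":0,"rx":0,"ry":0,"rz":0,"grip":0.1},{"x":-15,"y":-6,"z":0,"rx":0,"ry":0,"rz":3.4,"grip":0.1},{"x":0,"y":0,"z":0,"rx":0,"ry":0,"rz":3.4,"grip":0.1},{"x":0,"y":0,"z":0,"rx":0,"ry":0,"rz":3.4,"grip":0.1}]' 100; python3 g.py .445 .035 .0335 88.2
```

```text
time: 12.47
eef_pos: [0.4487, 0.0325, 0.1179]
tcp_rot: [0.72, 0.694, 0.0, 0.0]
contact_force: [0.5, 0.3, -0.2]
opening: 0.249
finger_force: 97.6
shift if not turned [ 2.3 -3.8 84.4] in final axes [ 2.4 -3.8 84.4] turn [ 0.02  0.   -0.35] F [ 0.5  0.3 -0.2] t 12.4667 open 0.249 ff 97.64716713689268 q [-0.15 -0.09  2.21  0.    1.03 -0.12]
```

```bash
python3 -m creep '[{"x":2,"y":-2,"z":15,"rx":0,"ry":0,"rz":0,"grip":0.1},{"x":0,"y":-1,"z":20,"rx":0,"ry":0,"rz":0,"grip":0.1},{"x":0,"y":0,"z":20,"rx":0,"ry":0,"rz":0,"grip":0.1},{"x":0,"y":0,"z":15,"rx":0,"ry":0,"rz":0,"grip":0.1},{"x":0,"y":0,"z":8,"rx":0,"ry":0,"rz":0,"grip":0.1},{"x":0,"y":0,"z":4,"rx":0,"ry":0,"rz":0,"grip":0.1},{"x":0,"y":0,"z":2,"rx":0,"ry":0,"rz":0,"grip":0.1},{"x":0,"y":0,"z":0,"rx":0,"ry":0,"rz":0,"grip":0.1},{"x":0,"y":0,"z":0,"rx":0,"ry":0,"rz":0,"grip":0.35},{"x":0,"y":0,"z":0,"rx":0,"ry":0,"rz":0,"grip":0.6}]' 60; python3 g.py .445 .035 .0335 88.2; python3 -m creep '[{"x":0,"y":0,"z":0,"rx":0,"ry":0,"rz":0,"grip":0.6},{"x":0,"y":0,"z":0,"rx":0,"ry":0,"rz":0,"grip":0.6},{"x":0,"y":0,"z":-10,"rx":0,"ry":0,"rz":0,"grip":0.6},{"x":0,"y":0,"z":-25,"rx":0,"ry":0,"rz":0,"grip":0.6},{"x":0,"y":0,"z":-25,"rx":0,"ry":0,"rz":0,"grip":0.6},{"x":0,"y":0,"z":-25,"rx":0,"ry":0,"rz":0,"grip":0.6},{"x":0,"y":0,"z":-20,"rx":0,"ry":0,"rz":0,"grip":0.6},{"x":20,"y":0,"z":-10,"rx":0,"ry":0,"rz":0,"grip":0.6},{"x":30,"y":0,"z":0,"rx":0,"ry":0,"rz":0,"grip":0.6},{"x":30,"y":0,"z":0,"rx":0,"ry":0,"rz":0,"grip":0.6}]' 60; python3 - <<'E'
from plant import optics
import cv2,numpy as np
d=optics.read_camera("side");e=optics.read_camera("top")
z=lambda c:cv2.resize(c,None,fx=2,fy=2,interpolation=cv2.INTER_CUBIC)
cv2.imwrite("pics/w7.png",np.vstack([z(d["color"][140:260,100:390]),z(e["color"][120:290,120:410])]))
E
```

```text
time: 13.3
eef_pos: [0.4473, 0.0349, 0.035]
tcp_rot: [0.719, 0.695, 0.001, 0.001]
contact_force: [-0.3, -0.1, 0.8]
opening: 0.472
finger_force: 0.0
shift if not turned [-0.  -2.3  1.5] in final axes [-0.  -2.3  1.5] turn [ 0.15  0.02 -0.08] F [-0.3 -0.1  0.8] t 13.3 open 0.472 ff 0.0 q [-0.15  0.06  2.25 -0.    0.84 -0.12]
time: 14.13
eef_pos: [0.4499, 0.1155, 0.1514]
tcp_rot: [0.719, 0.695, 0.002, 0.002]
contact_force: [0.1, 0.1, -0.2]
opening: 0.602
finger_force: 0.0
```

View pics/w7.png

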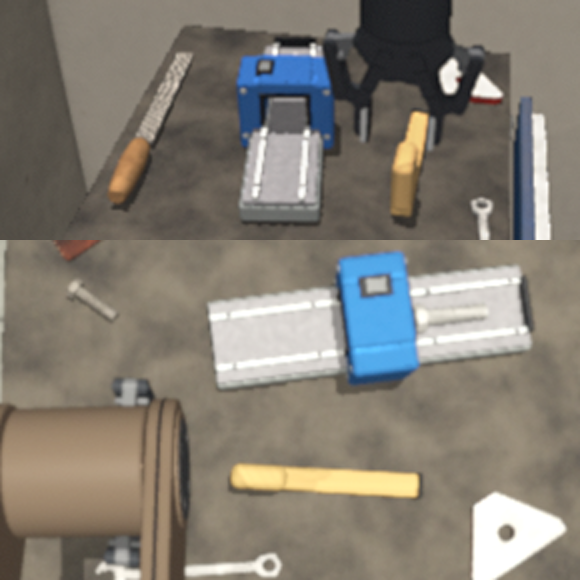

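The stick stands on the cabinet top from (232,478) to (418,485), off the machine. The bolt lies on the outfeed end with its tip at (488,313). I'll check the bolt's position and then hand in.

```bash
python3 - <<'E'
from plant import optics,sign_off
from h import ray
import numpy as np
d=optics.read_camera("top")
T=np.array([.592,-.073]);a=np.radians(-82.3);u=np.array([np.cos(a),np.sin(a)]);n=np.array([-u[1],u[0]])
q=ray(d,[[364,156.3]],.042)[0,:2]-T;c=q@u-.035;print(c,q@n)
if .066<c<.12: print(sign_off())
E
```

```text
0.07523415504839158 -0.004507954129780728
the job is handed in; nothing more can be done
None
```

The job is handed in at about 14 s of the 54 s: the largest bolt was pushed right through the tunnel and rests on the outfeed end (centre measured about 75 mm past the tunnel's middle, tip about 5 mm off the centre line), the stick stands on the cabinet top clear of the machine, and the two smaller bolts and the welding magnet were not touched, as far as I could see; the handover returned no verdict.

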